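Hang the T-key on the carousel's free fork

TASK

Turn the tool carousel by the wing knob on its top until its one empty fork stands over the pointer tab of the base. Then take the T-handle key out of the wooden block and hang it in that fork, handle lying across both prongs and shaft hanging down between them, with the fork still over the pointer when you let go. Leave the pliers, the jar and the tape measure where they are.

Things in the scene. Friction and masses are not known exactly. Their poses are not given: they have to be found in the camera images.
- stand: Fixed base of the carousel: dark steel disc, 190 mm across, 12 mm high, with a central post of 22 mm. Origin: centre of the disc's underside, on the vertical turning axis. Its -x axis points along the pointer tab, a flat tab 24 mm wide and 10 mm high that reaches 173 mm from the axis, roughly towards the robot.
- pointer (a point): Point on top of the pointer tab, 108 mm from the turning axis, 10 mm above the table.
- fork_seat (a point): Seat of the empty fork: midway between its two prongs, level with their tops, 190 mm above the table, 108 mm from the turning axis; turns with the rotor. Its -x axis points outward along the fork, z up. The prongs are round steel bars 8 mm thick, 18 mm apart (clear gap), open outward. A T-handle lies across them on their flat floor, its shaft in the gap.
- fork_tip (a point): Midway between the ends of the empty fork's two prongs, 132 mm from the axis; they reach 136 mm over all. The ends turn up 10 mm above the seat floor. The floor runs from 90 to 127 mm from the axis; nearer than 84 mm the bars stand 8 mm higher, so a handle comes in from outside above the tips and is lowered between the two steps.
- rotor (a joint): Angle of the rotor about the vertical axis, counterclockwise from above; at 0 or a full turn the empty fork is over the pointer. Starts anywhere from 1.0 to 5.28. It has four equal forks 90 degrees apart; three hold T-keys with handles 62 to 78 mm wide, clipped in for good. Turns either way, range -7 to 13, and stays where left: friction 0.08 N m, so over 0.7 N sideways on a fork turns it.
- knob (a point): Grip point of the black wing knob on top of the rotor, on the turning axis, 250 mm above the table. The knob is an upright bar 60 mm long, 14 mm wide, from 226 to 260 mm above the table, its length along the empty fork's direction (its x axis); it turns the rotor one to one.
- t_key: The loose T-handle hex key, 0.08 to 0.17 kg. Origin: middle of the flat underside of the handle. Handle: black rounded bar along the key's y axis, 90 mm long, 22 mm wide (x), 26 mm high (from 0 to +26 mm in z). Steel shaft of 8 mm diameter from the origin straight down to z = -130 mm, with a 14 mm collar in its top 8 mm. It stands upright, slightly loose, in the middle hole of the block, handle underside about 140 mm above the table.
- key_block: Fixed wooden block 60 x 130 x 60 mm high with three 11 mm holes in a row along its y axis, 50 mm deep; only the middle one is used. Origin: centre of its underside.
- pliers: Blue pliers lying on the table, 60 x 187 x 14 mm; bystander. Origin: centre of the underside.
- jar_red: White jar with a red cap, 47 mm across, 76 mm high, standing; bystander. Origin: centre of the underside.
- measure: Yellow tape measure, 66 x 74 x 36 mm; bystander. Origin: centre of the underside.
There are look-alikes about, which are no part of the job. There is more than one size of the t_key; the job needs the middle-sized.

How it is judged:
By the outcome, as a careful person would: the job done as asked, in the order asked, and still so for the second after the job is handed in, with the robot touching nothing.
It also fails if it takes over 72 s, if anything falls off the work surface, if the arm or the gripper's body presses on something with over 40 N, if the wrist force passes 120 N, or if a joint passes its speed limit or range.

ROBOT

A 7-joint arm with a two-finger parallel gripper is mounted at the origin on the work surface; the furniture and walls round the work are solid. World frame = base frame: x ahead of the robot, y to its left, z up, the work surface at z = 0. Lengths are in m, angles in degrees, forces in N, time in s.
With the tool pointing down it reaches from about 0.425 to 0.875 m from the base axis. Payload 4.7 kg.
Tool frame: the origin (TCP) lies on the centre line of the jaws, within the pads' length; the fingertips stand ahead of it and the grasp point (between the pads) lies 2 mm behind it (env.tip_reach is the x of the fingertips in the tool frame, in m); x points along the fingers, z is the direction in which the jaws open and shut, and the axes are right-handed (so a half turn about x gives the same grasp; the last joint's range is limited). The gripper opens to 87 mm and grips with 3 to 60 N. Pads are 19 mm wide; open, the fingers measure 117 mm over their backs; the gripper's body (75 mm by 190 mm) begins 51 mm behind the grasp point.
Start: joints at [65.495, 18.392, -4.016, 83.108, 1.295, 78.541, -3.26], TCP at [0.278, -0.588, 0.24] pointing down, gripper open.
Joint ranges: [-163.93, 163.93], [-17.29, 119.83], [-79.2, 71.16], [3.27, 140.29], [-89.18, 269.18], [5.43, 117.66], [-154.24, 154.24]. Speed limits (degrees/s): [147.25, 147.25, 180, 180, 180, 180, 180].

INTERFACE

Orientations are given as [roll, pitch, yaw] about the fixed x, y, z axes, in that order (R = Rz(yaw) Ry(pitch) Rx(roll)).
In Python, from cell import telemetry, optics, env, models gives the robot as it stands.
- The arm moves only by the shell command python3 -m pendant 'ROWS' [FORCE]. ROWS is JSON, a list of rows, each a list of 3 entries, a list of its own where there are three numbers: the finger opening in mm, from 0 to 87, then the shift along the tool's x, y, z in mm, then the turn, a rotation vector about the tool's x, y, z in rad. A call has 1 to 10 rows; each row is the pose to reach, as a shift and turn from the pose commanded when the call began, along the tool's axes at that moment; what a row does not reach only later rows make up. A row lasts 1/12 s, in which the tool goes at most 41.7 mm and 7.16 degrees, less where a joint would pass 70% of its speed; a pose out of reach is approached as far as the arm can. A call with a gripper value outside its range is refused whole. The fingers move at their own pace and stop on an object; FORCE is the grip in N (left out, the last holds). Time passes only in rows, so rows that repeat a pose let the fingers close. It gives the time, the measured TCP pose, the force and the opening at its end, in the units of the state.
- telemetry.get_obs(): the state, without advancing time (a new reading comes with each control period).
- optics.read_camera(name): name is "scene" or "side" or "wrist"; returns a dict with "image" (384x512x3 uint8, blue, green, red), "range_z" (384x512 float32, m along the optical axis (not along the pixel's ray), 0 where there is no reading), "fx", "fy", "cx", "cy" (pixels), "k1" (the pictures are not rectified: a ray, as slopes to the right and down, at radius r is drawn at 1 + k1 r^2 times it, then the intrinsics apply), "cam_to_world" (4x4, takes a point from camera to world coordinates). Camera axes: x right, y up, looking along -z (the intrinsics and any distortion apply to the point x, -y, -z); pixel columns grow to the right and rows downward; lengths in m; the calibration is good to about 2 mm. A picture is of the moment at which its call begins.
- env.sign_off(): hands the job in, once; it reports no verdict.
Trained networks look in the newest picture that a camera, given by its name, has taken for a name from the list of things; names that differ only in an ending like _2 or _b are one class to them, and where a whole thing is asked for, a point or a joint stands for the part that bears it (a point fixed in the world has none). Each returns a list of dicts, best first, with "confidence" (0 to 1); they miss things now and then, are a little off and sometimes report something else, mostly with a low value. They report only what shows in the picture. A call takes as long as a camera call. They do not tell look-alikes from the thing itself.
- models.masks_of(camera, label): "pixels" (384x512 bool, what is visible of it) and "extent" ([left, top, right, bottom] as shares, 0 to 1, of the picture: columns of its width, rows of its height, round what is visible of it).
- models.landmark_of(camera, label): "centre" ([row, column] as shares, 0 to 1, of the picture: columns of its width, rows of its height: a listed point, or the origin of a listed thing).
The state is a dict: "time_s": time; "qpos": joint angles; "joint_velocities": joint speeds; "effort": joint torques, N m; "tool_pos": TCP position; "tool_rot": TCP orientation; "force": force on the tool from outside, world axes, zero at the start; "wrist_torque": the same for the moment, N m; "grip_width": finger opening in m.
Only numpy, scipy, OpenCV 4.12 (cv2) and the standard library are available. Lean on these libraries where they do the work, as an engineer would, in place of code of your own. Each camera call takes 0.05 s, during which the arm holds its last target.

## Working session

There is one attempt and no reset: what is moved stays moved. The work goes in short steps, Python scripts to look and compute and a shell command to move; the robot and the scene stay as the last step left them, time stands still between calls to the robot, and variables do not carry over. Pictures are saved under pics/ and viewed, and the job is handed in when it is done.

```bash
ls; mkdir -p pics; cat > h.py <<'E'
import numpy as np, cv2
from cell import telemetry, optics, env, models
def cam(n): return optics.read_camera(n)
def save(c,name,crop=None,scale=1):
    im=c["image"]
    if crop: im=im[crop[0]:crop[1],crop[2]:crop[3]]
    if scale!=1: im=cv2.resize(im,None,fx=scale,fy=scale,interpolation=cv2.INTER_CUBIC)
    cv2.imwrite("pics/"+name,im)
def ray(c,r,col):
    K=np.array([[c["fx"],0,c["cx"]],[0,c["fy"],c["cy"]],[0,0,1.]])
    xd=(np.atleast_1d(col)-c["cx"])/c["fx"]; yd=(np.atleast_1d(r)-c["cy"])/c["fy"]
    x,y=xd.copy(),yd.copy()
    for _ in range(20):
        f=1+c["k1"]*(x*x+y*y); x,y=xd/f,yd/f
    return np.stack([x,-y,-np.ones_like(x)],-1)
def pt(c,r,col,z=None):
    d=ray(c,r,col); M=np.array(c["cam_to_world"])
    if z is None: z=c["range_z"][np.round(np.atleast_1d(r)).astype(int),np.round(np.atleast_1d(col)).astype(int)]
    return (d*np.atleast_1d(z)[:,None])@M[:3,:3].T+M[:3,3]
def plane(c,r,col,h):
    d=ray(c,r,col)@np.array(c["cam_to_world"])[:3,:3].T; o=np.array(c["cam_to_world"])[:3,3]
    return o+d*((h-o[2])/d[:,2])[:,None]
def proj(c,P):
    M=np.linalg.inv(np.array(c["cam_to_world"])); p=np.atleast_2d(P)@M[:3,:3].T+M[:3,3]
    x=p[:,0]/-p[:,2]; y=-p[:,1]/-p[:,2]; f=1+c["k1"]*(x*x+y*y)
    return np.stack([c["fy"]*y*f+c["cy"],c["fx"]*x*f+c["cx"]],-1)
E
python3 - <<'E'
from h import *
print(telemetry.get_obs(), env.tip_reach)
for n in ["scene","side","wrist"]:
    c=cam(n); save(c,n+"0.png"); print(n,c["fx"],c["k1"],np.round(c["cam_to_world"],3).tolist())
    for l in ["stand","rotor","t_key","key_block","pliers","jar_red","measure","pointer","fork_seat","fork_tip","knob"]:
        for m in models.landmark_of(n,l):
            r,k=m["centre"][0]*384,m["centre"][1]*512
            P=pt(c,min(r,383),min(k,511))[0] 
            print(l,round(m["confidence"],2),round(r),round(k),np.round(P,3))
E
```

```text
pics
{'time_s': 0.0, 'qpos': array([65.49414122, 18.44038595, -4.01703041, 83.17464196,  1.29573796,
       78.54071594, -3.25832376]), 'joint_velocities': array([-0.10101079, -0.01254837, -0.03695594, -0.00688512,  0.02148469,
        0.08047144,  0.0341589 ]), 'effort': array([-1.32998812e-04, -4.91281128e+01, -4.03564554e-01, -3.12526238e+01,
       -6.36726804e-02,  4.35681792e-02,  1.72794994e-04]), 'tool_pos': array([ 0.27766711, -0.58713308,  0.23844894]), 'tool_rot': array([-176.90545854,   89.88938566,  118.41339017]), 'force': array([ 0.88016409,  1.22640621, -0.71683339]), 'wrist_torque': array([-0.0158409 ,  0.00944192,  0.05064206]), 'grip_width': 0.0868346534127439} 0.017
scene 353.2337289010038 0.022065833276127284 [[0.807, 0.431, -0.404, 0.283], [-0.591, 0.592, -0.548, -0.508], [0.003, 0.681, 0.732, 0.78], [0.0, 0.0, 0.0, 1.0]]
stand 0.75 193 198 [0.569 0.155 0.02 ]Traceback (most recent call last):
  File "<stdin>", line 6, in <module>
ValueError: it knows: fork_seat, fork_tip, jar_red, key_block, knob, measure, pliers, pointer, stand, t_key
```

```bash
python3 - <<'E'
from h import *
for n in ["scene","side","wrist"]:
    c=cam(n); save(c,n+"1.png",scale=1.5); print(n,c["fx"],c["k1"],np.round(c["cam_to_world"],3).tolist())
    for l in ["stand","t_key","key_block","pliers","jar_red","measure","pointer","fork_seat","fork_tip","knob"]:
        for m in models.landmark_of(n,l):
            r,k=m["centre"][0]*384,m["centre"][1]*512
            P=pt(c,min(r,383),min(k,511))[0] 
            print(l,round(m["confidence"],2),round(r),round(k),np.round(P,3))
E
```

```text
scene 353.2337289010038 0.022065833276127284 [[0.807, 0.431, -0.404, 0.283], [-0.591, 0.592, -0.548, -0.508], [0.003, 0.681, 0.732, 0.78], [0.0, 0.0, 0.0, 1.0]]
stand 0.92 192 199 [0.572 0.16  0.019]
t_key 0.69 212 316 [ 0.67  -0.201  0.209]
t_key 0.65 247 263 [ 0.547 -0.183  0.165]
t_key 0.47 295 311 [ 0.582 -0.301  0.099]
key_block 0.57 278 259 [ 0.532 -0.191  0.062]
key_block 0.54 127 189 [0.576 0.162 0.249]
pliers 0.9 254 193 [ 0.458 -0.006 -0.001]
jar_red 0.74 192 278 [0.753 0.012 0.034]
measure 0.71 214 308 [ 0.77  -0.098  0.026]
pointer 0.72 204 162 [ 0.469  0.199 -0.003]
pointer 0.24 129 239 [ 1.393  1.185 -0.738]
fork_seat 0.86 132 232 [0.694 0.151 0.187]
fork_seat 0.61 194 273 [0.742 0.023 0.021]
fork_tip 0.58 128 236 [0.708 0.152 0.195]
knob 0.83 127 188 [0.574 0.165 0.248]
side 397.4806860598347 0.004285086003354166 [[-0.959, 0.169, -0.226, 0.395], [-0.283, -0.593, 0.754, 0.722], [-0.007, 0.787, 0.617, 0.804], [0.0, 0.0, 0.0, 1.0]]
stand 0.84 299 249 [0.566 0.177 0.025]
stand 0.52 179 284 [ 0.557 -0.128  0.16 ]
t_key 0.9 152 247 [ 0.667 -0.146  0.216]
t_key 0.8 175 290 [ 0.544 -0.146  0.162]
t_key 0.62 168 282 [ 0.618 -0.397  0.001]
key_block 0.81 215 283 [0.518 0.069 0.208]
pliers 0.95 256 309 [ 0.457 -0.018  0.001]
pliers 0.37 225 245 [0.572 0.175 0.26 ]
jar_red 0.64 244 193 [0.761 0.052 0.029]
measure 0.73 221 197 [0.702 0.125 0.194]
measure 0.59 313 290 [0.467 0.179 0.013]
pointer 0.6 311 289 [0.471 0.173 0.011]
fork_seat 0.86 230 206 [ 0.76  -0.034  0.003]
fork_tip 0.66 220 191 [ 0.805 -0.041  0.023]
fork_tip 0.61 311 289 [0.471 0.173 0.011]
knob 0.77 227 246 [0.569 0.179 0.26 ]
wrist 314.08510760707344 0.026856995287014695 [[0.427, 0.871, 0.245, 0.346], [-0.904, 0.41, 0.116, -0.556], [0.001, -0.271, 0.962, 0.385], [0.0, 0.0, 0.0, 1.0]]
```

View pics/scene1.png

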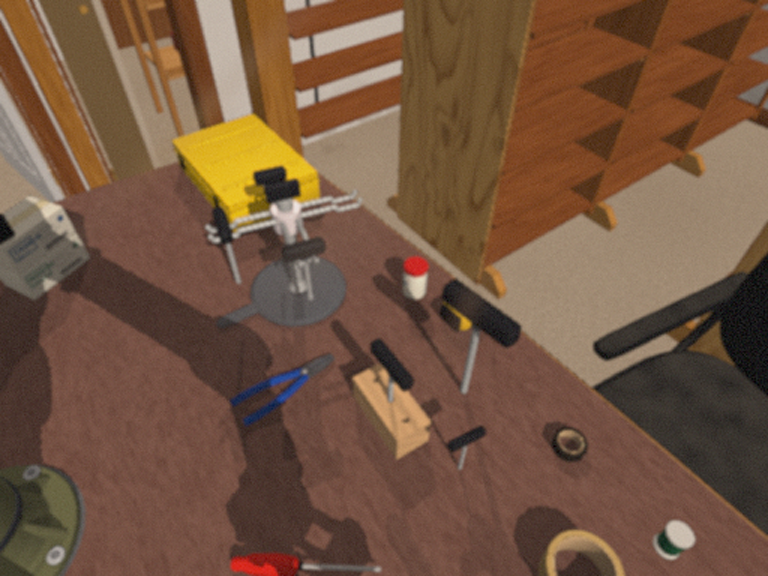

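View pics/side1.png

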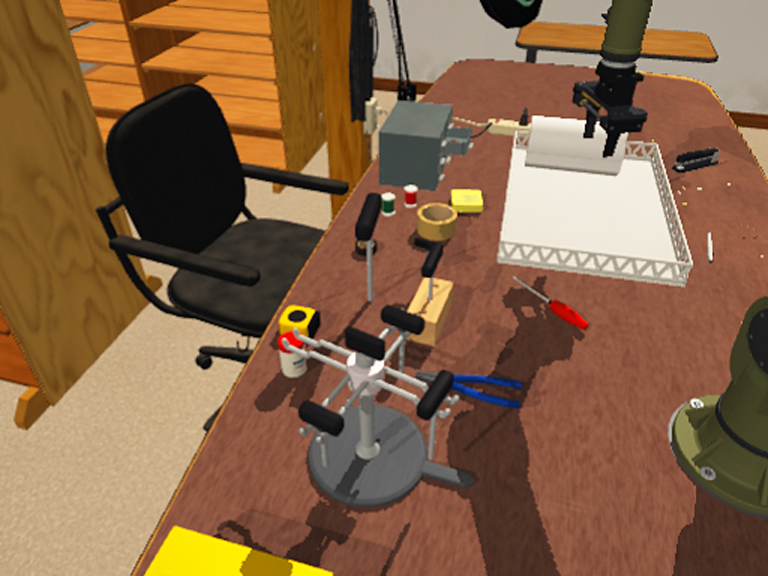

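View pics/wrist1.png

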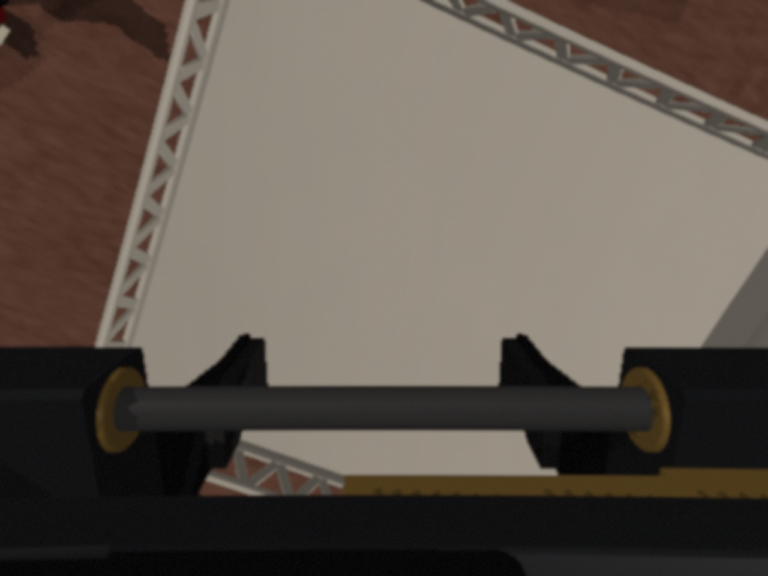

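The one to take is the T-key standing in the wooden block, at scene pixel (row 243, col 261). There are five other things it could be taken for:
- the large key at (210, 320)
- the small key at (293, 311)
- the three clipped keys on the carousel, at (127, 180), (150, 148) and (165, 202)

The empty fork points away from the robot, with its tip at about (133, 236).

```bash
python3 - <<'E'
from h import *
C={}
for n in ["scene","side"]:
    c=cam(n); C[n]=c
    r,k=np.mgrid[0:384,0:512]; r=r.ravel();k=k.ravel()
    P=pt(c,r,k)
    near=np.hypot(P[:,0]-.57,P[:,1]-.17)<.18
    s=(np.abs(P[:,2]-.260)<.006)&(np.hypot(P[:,0]-.57,P[:,1]-.17)<.05)
    q=P[s]; print(n,"knobtop",s.sum(), q.mean(0))
    if s.sum()>5:
        rect=cv2.minAreaRect((q[:,:2]*1000).astype(np.float32)); print(rect)
    s=near&(np.abs(P[:,2]-.012)<.005)&(np.hypot(P[:,0]-.57,P[:,1]-.17)<.12)
    q=P[s][:,:2]; print("disc",s.sum(),cv2.minEnclosingCircle((q*1000).astype(np.float32)))
    # tall key heights
    for l in ["t_key","key_block"]:
        for m in models.masks_of(n,l):
            mm=m["pixels"].ravel(); q=P[mm]; q=q[np.isfinite(q).all(1)&(c["range_z"].ravel()[mm]>0)]
            if len(q): 
              h=np.percentile(q[:,2],95); t=q[q[:,2]>h-.015]
              print(l,round(m["confidence"],2),mm.sum(),"top",round(h,3),"med",np.round(np.median(t,0),3),cv2.minAreaRect((t[:,:2]*1000).astype(np.float32)))
save(C["scene"],"c1.png",(180,320,210,350),5)
save(C["side"],"c2.png",(190,345,170,330),4)
E
```

```text
scene knobtop 106 [0.57545206 0.16823039 0.25767941]
((575.8855590820312, 168.6137237548828), (15.807785987854004, 60.83694839477539), 73.51042175292969)
disc 1981 ((561.0543823242188, 172.2793731689453), 110.78587341308594)
t_key 0.82 231 top 0.104 med [ 0.585 -0.297  0.101] ((587.5258178710938, -295.06109619140625), (15.184869766235352, 57.10535430908203), 81.07305908203125)
t_key 0.66 1250 top 0.225 med [ 0.68  -0.206  0.222] ((684.9622802734375, -199.72088623046875), (31.913570404052734, 125.6063461303711), 6.037104606628418)
t_key 0.61 521 top 0.166 med [ 0.55  -0.171  0.164] ((552.3602294921875, -167.54942321777344), (86.72502136230469, 20.307140350341797), 87.50111389160156)
key_block 0.82 1784 top 0.062 med [ 0.548 -0.177  0.059] ((553.4609375, -166.0125732421875), (131.0890350341797, 60.73762512207031), 86.3226547241211)
side knobtop 172 [0.57726772 0.17251657 0.2590564 ]
((578.1080322265625, 170.40243530273438), (14.474316596984863, 57.202510833740234), 77.37487030029297)
disc 3632 ((561.1975708007812, 172.3723602294922), 111.02049255371094)
t_key 0.63 194 top 0.168 med [ 0.551 -0.154  0.166] ((551.9747314453125, -160.97830200195312), (82.69703674316406, 19.44784164428711), 87.91546630859375)
t_key 0.59 77 top 0.105 med [ 0.598 -0.293  0.101] ((576.4451904296875, -251.78292846679688), (32.023475646972656, 130.05731201171875), 26.19559097290039)
t_key 0.56 483 top 0.226 med [ 0.681 -0.182  0.224] ((685.0609130859375, -196.14895629882812), (31.05740737915039, 126.69143676757812), 6.523745059967041)
key_block 0.98 731 top 0.063 med [ 0.545 -0.158  0.061] ((552.4420776367188, -166.03131103515625), (133.38064575195312, 58.281463623046875), 86.75504302978516)
key_block 0.7 7717 top 0.229 med [0.57  0.18  0.217] ((535.483642578125, 180.931884765625), (235.20062255859375, 146.81704711914062), 76.26811981201172)
```

View pics/c1.png

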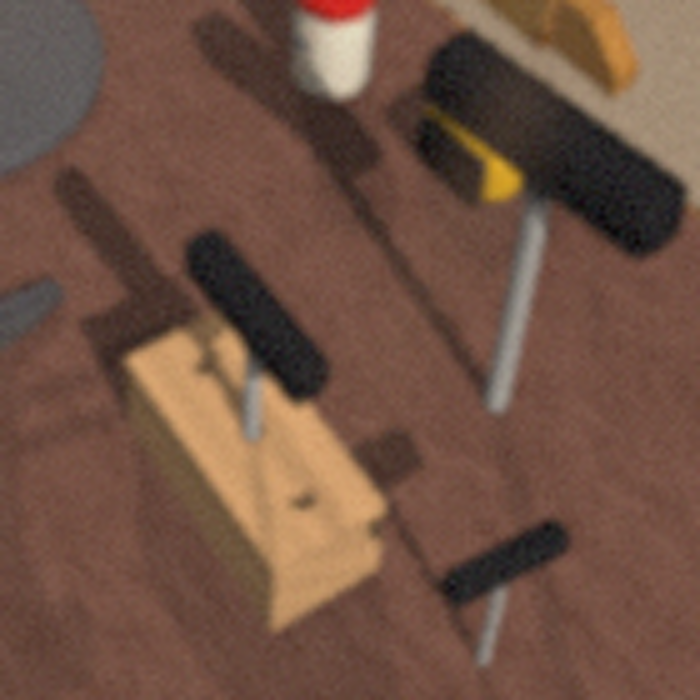

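View pics/c2.png

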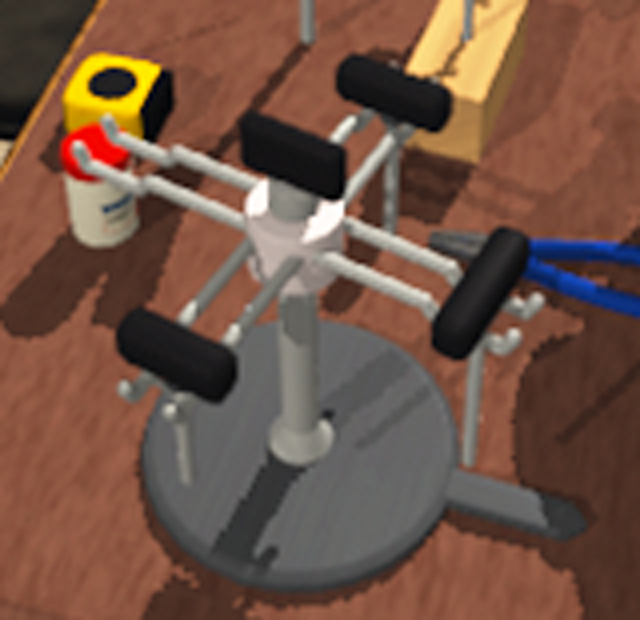

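```bash
python3 - <<'E'
from h import *
from scipy.optimize import least_squares
PP=[]
for n in ["scene","side"]:
    c=cam(n); z=c["range_z"].ravel()
    r,k=np.mgrid[0:384,0:512]; r=r.ravel();k=k.ravel()
    P=pt(c,r,k)[z>0]
    a=np.array([.575,.17])
    d=P[:,:2]-a; R=np.hypot(*d.T)
    tab=P[(P[:,2]>.006)&(P[:,2]<.016)&(R>.104)&(R<.185)&(d[:,0]<0)]
    print(n,"tab",len(tab),cv2.minAreaRect((tab[:,:2]*1000).astype(np.float32)), tab.mean(0))
    m=tab[:,:2].mean(0); u,s,v=np.linalg.svd(tab[:,:2]-m); print("dir",np.degrees(np.arctan2(*v[0][::-1])), np.degrees(np.arctan2(*(m-a)[::-1])))
    # disc boundary by image: fit box on z in .008-.016 not tab direction
    D=P[(P[:,2]>.007)&(P[:,2]<.017)&(R<.13)&(abs(((np.arctan2(d[:,1],d[:,0])-np.radians(167)+np.pi)%(2*np.pi))-np.pi)>.2)][:,:2]
    ang=np.arctan2(*(D-a).T[::-1]); rr=np.hypot(*(D-a).T)
    B=[]
    for t in np.arange(-np.pi,np.pi,.1):
        s=(ang>t)&(ang<t+.1)
        if s.sum()>5 and rr[s].max()>.08: B.append(D[s][rr[s].argmax()])
    B=np.array(B)
    f=least_squares(lambda p:np.hypot(B[:,0]-p[0],B[:,1]-p[1])-p[2],[*a,.095],loss="soft_l1",f_scale=.002); print("disc",f.x,len(B))
    F=P[(P[:,2]>.18)&(P[:,2]<.21)&(R<.14)&(R>.06)]
    d=F[:,:2]-a; an=np.degrees(np.arctan2(d[:,1],d[:,0]))
    print("fork angs", np.histogram(an,bins=np.arange(-180,181,10)))
    s=(abs(an+13)<14); q=F[s]; print("empty fork centre",q.mean(0)); print(cv2.minAreaRect((q[:,:2]*1000).astype(np.float32)))
E
```

```text
scene tab 169 ((487.7091369628906, 93.22358703613281), (59.85764694213867, 237.2043914794922), 29.107946395874023) [0.45067363 0.15445221 0.00918635]
dir 117.53717475105984 -172.87181140894256
disc [0.57698721 0.16819101 0.09253048] 54
fork angs (array([49,  0,  0,  0,  0,  2, 66, 76, 86, 16,  0,  0,  0,  0,  0, 83, 13,
       92,  2,  0,  0,  0,  0,  8, 37, 36, 34, 14,  0,  0,  0,  0,  1, 58,
       25, 81]), array([-180, -170, -160, -150, -140, -130, -120, -110, -100,  -90,  -80,
        -70,  -60,  -50,  -40,  -30,  -20,  -10,    0,   10,   20,   30,
         40,   50,   60,   70,   80,   90,  100,  110,  120,  130,  140,
        150,  160,  170,  180]))
empty fork centre [0.67220576 0.14512645 0.19131082]
((670.1376953125, 146.57797241210938), (35.792659759521484, 78.67274475097656), 74.18041229248047)
side tab 293 ((488.71826171875, 95.25114440917969), (59.051597595214844, 235.2686004638672), 29.928659439086914) [0.44820444 0.16191105 0.01053402]
dir 117.45495522582551 -176.34974932953187
disc [0.57747559 0.17145346 0.09380288] 52
fork angs (array([  3,   0,   0,   0,   0,  15,  81,  55,  77,  25,   0,   0,   0,
         0,   0,  63,  59, 123,   9,   0,   0,   0,   0,   3, 118,  74,
       139,  11,   0,   0,   0,   0,  51, 117,  32, 106]), array([-180, -170, -160, -150, -140, -130, -120, -110, -100,  -90,  -80,
        -70,  -60,  -50,  -40,  -30,  -20,  -10,    0,   10,   20,   30,
         40,   50,   60,   70,   80,   90,  100,  110,  120,  130,  140,
        150,  160,  170,  180]))
empty fork centre [0.67312804 0.14811547 0.19358179]
((670.8367309570312, 147.47311401367188), (34.29627990722656, 79.24608612060547), 76.18950653076172)
```

```bash
python3 - <<'E'
from h import *
a=np.array([.577,.170])
for n in ["scene","side"]:
    c=cam(n); z=c["range_z"].ravel()
    r,k=np.mgrid[0:384,0:512]; r=r.ravel();k=k.ravel()
    P=pt(c,r,k)[z>0]
    d=P[:,:2]-a; R=np.hypot(*d.T)
    t=P[(P[:,2]>.005)&(P[:,2]<.018)&(R>.102)&(R<.18)&(d[:,0]<0)&(P[:,1]>.14)]
    m=t[:,:2].mean(0); v=np.linalg.svd(t[:,:2]-m)[2][0]
    print(n,len(t),m,"pca",np.degrees(np.arctan2(v[1],v[0])),"from axis",np.degrees(np.arctan2(*(m-a)[::-1])),cv2.minAreaRect((t[:,:2]*1000).astype(np.float32)))
    F=P[(P[:,2]>.185)&(P[:,2]<.205)&(R<.135)&(R>.06)]; d=F[:,:2]-a; an=np.degrees(np.arctan2(d[:,1],d[:,0]))
    F=F[abs(an+14)<15]; d=F[:,:2]-a
    def score(th):
        l=-np.sin(th)*d[:,0]+np.cos(th)*d[:,1]; return np.mean(np.minimum(abs(abs(l)-.013),.008))
    ths=np.radians(np.arange(-30,5,.25)); print("fork",np.degrees(ths[np.argmin([score(x) for x in ths])]))
E
```

```text
scene 165 [0.4414011  0.17578398] pca 176.70391002047936 from axis 177.5575246040823 ((440.7597961425781, 177.05177307128906), (26.000585556030273, 69.10559844970703), 88.05509185791016)
fork -14.750000000000002
side 294 [0.44218311 0.17811606] pca 176.7028182807086 from axis 176.5549172686631 ((442.37841796875, 176.73797607421875), (67.97955322265625, 36.43723678588867), 12.365640640258789)
fork -13.0
```

Pointer direction is about 177° and the empty fork is at about -14°. The axis is at (0.577, 0.170). The knob therefore needs about -169°, with the jaws going from 76° to -93°.

```bash
cat >> h.py <<'E'
from scipy.spatial.transform import Rotation as Ro
def cur():
    o=telemetry.get_obs(); return np.array(o["tool_pos"]),Ro.from_euler("xyz",o["tool_rot"],degrees=True),o
def tgt(jaw):
    j=np.radians(jaw); z=np.array([np.cos(j),np.sin(j),0]); x=np.array([0,0,-1.]); y=np.cross(z,x)
    return Ro.from_matrix(np.stack([x,y,z],1))
def go(pos,jaw):
    p,R,o=cur(); s=R.inv().apply(np.array(pos)-p)*1000; v=(R.inv()*tgt(jaw)).as_rotvec()
    print("t",round(o["time_s"],2),"pos",np.round(p,4),"q7",np.round(o["qpos"],1),"F",np.round(o["force"],1),"w",round(o["grip_width"]*1000,1))
    z=R.as_matrix()[:,2]; print("jaw now",round(np.degrees(np.arctan2(z[1],z[0])),1)," shift",np.round(s,1)," rot",np.round(v,3))
E
python3 -c "
from h import *
go([.3,-.5,.36],-64.7); go([.577,.170,.36],76)"
```

```text
t 2.25 pos [ 0.2779 -0.5876  0.2396] q7 [65.5 18.4 -4.  83.1  1.3 78.5 -3.3] F [ 0.1 -0.2 -0. ] w 86.9
jaw now -64.7  shift [-120.4   57.4  -69.7]  rot [0. 0. 0.]
t 2.25 pos [ 0.2779 -0.5876  0.2396] q7 [65.5 18.4 -4.  83.1  1.3 78.5 -3.3] F [ 0.1 -0.2 -0. ] w 86.9
jaw now -64.7  shift [-120.5  594.3 -557. ]  rot [-2.455 -0.     0.   ]
```

```bash
python3 -m pendant '[[60,[-60,0,0],[0,0,0]],[60,[-120,0,0],[0,0,0]],[60,[-120,300,-280],[-1.2,0,0]],[60,[-120,300,-280],[-1.2,0,0]],[60,[-120,300,-280],[-1.2,0,0]],[60,[-120,300,-280],[-1.2,0,0]],[60,[-120,300,-280],[-1.2,0,0]],[60,[-120,300,-280],[-1.2,0,0]],[60,[-120,300,-280],[-1.2,0,0]],[60,[-120,300,-280],[-1.2,0,0]]]' 20
python3 -c "
from h import *
go([.577,.170,.36],76)"
```

```text
time_s: 3.08
tool_pos: [0.4008, -0.277, 0.353]
tool_rot: [-58.4, 89.9, -65.5]
force: [0.5, 0.2, 0.5]
grip_width: 0.0603
t 3.08 pos [ 0.4008 -0.277   0.353 ] q7 [ 52.5  -2.8 -20.   93.9  -0.9  88.6  25.5] F [0.5 0.2 0.5] w 60.3
jaw now -7.0  shift [ -7.3 465.2 120.1]  rot [-1.449e+00 -0.000e+00  1.000e-03]
```

```bash
python3 -m pendant '[[60,[-7,400,100],[-1.2,0,0]],[60,[-7,400,100],[-1.2,0,0]],[60,[-7,400,100],[-1.2,0,0]],[60,[-7,400,100],[-1.2,0,0]],[60,[-7,400,100],[-1.2,0,0]],[60,[-7,400,100],[-1.2,0,0]],[60,[-7,400,100],[-1.2,0,0]],[60,[-7,400,100],[-1.2,0,0]],[60,[-7,400,100],[-1.2,0,0]],[60,[-7,400,100],[-1.2,0,0]]]'
python3 -c "
from h import *
go([.577,.170,.36],76)"
```

```text
time_s: 3.92
tool_pos: [0.5514, 0.1075, 0.3601]
tool_rot: [-54.6, 89.9, 7.1]
force: [0.4, 0.3, 1.4]
grip_width: 0.0602
t 3.92 pos [0.5514 0.1075 0.3601] q7 [ 25.6   9.3 -44.7  83.2   6.5  90.1  43. ] F [0.4 0.3 1.4] w 60.2
jaw now 61.7  shift [ 0.1  7.  67.2]  rot [-0.249  0.001  0.001]
```

```bash
python3 -m pendant '[[60,[0,7,67],[-0.249,0,0]],[60,[0,7,67],[-0.249,0,0]],[60,[0,7,67],[-0.249,0,0]],[60,[0,7,67],[-0.249,0,0]],[60,[0,7,67],[-0.249,0,0]]]'
python3 - <<'E'
from h import *
go([.577,.170,.25],76)
c=cam("wrist"); save(c,"w1.png")
for l in ["knob","fork_seat","fork_tip","pointer","stand"]:
    for m in models.landmark_of("wrist",l):
        r,k=m["centre"][0]*384,m["centre"][1]*512; print(l,round(m["confidence"],2),round(r),round(k),np.round(pt(c,min(r,383),min(k,511))[0],3))
E
```

```text
time_s: 4.33
tool_pos: [0.5771, 0.1659, 0.3593]
tool_rot: [166.5, 89.9, -118.0]
force: [-0.6, -0.3, -0.5]
grip_width: 0.0603
t 4.33 pos [0.5771 0.1659 0.3593] q7 [ 19.4  15.9 -47.9  77.6  11.7  91.6  48.5] F [-0.6 -0.3 -0.5] w 60.3
jaw now 75.5  shift [109.3   1.1   4. ]  rot [-0.009 -0.001 -0.   ]
knob 0.94 194 263 [0.577 0.172 0.259]
knob 0.29 184 58 [ 0.545 -0.122  0.059]
fork_seat 0.39 79 249 [0.484 0.183 0.19 ]
fork_seat 0.19 194 262 [0.576 0.172 0.261]
fork_tip 0.59 298 260 [ 0.843  0.105 -0.001]
pointer 0.7 81 244 [0.484 0.178 0.189]
stand 0.56 148 257 [0.569 0.17  0.041]
```

View pics/w1.png

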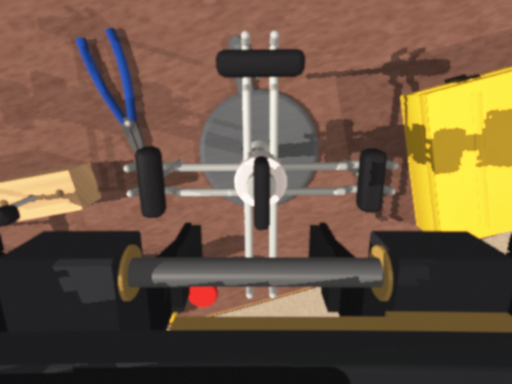

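The wrist view shows the knob at (194, 263), midway between the jaws and along the view axis. It's at (0.577, 0.172), so I'll go down on it.

```bash
python3 -m pendant '[[50,[40,1,4],[0,0,0]],[50,[80,1,4],[0,0,0]],[50,[109,1,4],[0,0,0]],[50,[109,1,4],[0,0,0]],[50,[109,1,4],[0,0,0]],[50,[109,1,4],[0,0,0]]]'
python3 -m pendant '[[4,[0,0,0],[0,0,0]],[4,[0,0,0],[0,0,0]],[4,[0,0,0],[0,0,0]],[4,[0,0,0],[0,0,0]],[4,[0,0,0],[0,0,0]],[4,[0,0,0],[0,0,0]]]' 20
python3 - <<'E'
from h import *
go([.577,.171,.25],76)
E
```

```text
time_s: 5.13
tool_pos: [0.578, 0.1712, 0.2528]
tool_rot: [-61.8, 89.8, 13.8]
force: [-0.4, 0.0, 0.7]
grip_width: 0.0502
time_s: 5.63
tool_pos: [0.5771, 0.1711, 0.2507]
tool_rot: [-90.1, 90.0, -14.5]
force: [0.1, 0.2, -0.3]
grip_width: 0.018
t 5.63 pos [0.5771 0.1711 0.2507] q7 [ 19.6  17.8 -47.4  88.1  13.2  79.9  46.8] F [ 0.1  0.2 -0.3] w 18.0
jaw now 75.6  shift [ 0.7  0.1 -0.1]  rot [-0.006 -0.     0.   ]
```

```bash
python3 -m pendant '[[4,[0,0,0],[0,0,0]],[4,[0,0,0],[0,0,0]],[4,[0,0,0],[0,0,0]],[4,[0,0,0],[0.1,0,0]],[4,[0,0,0],[0.2,0,0]],[4,[0,0,0],[0.3,0,0]],[4,[0,0,0],[0.4,0,0]],[4,[0,0,0],[0.5,0,0]]]' 25
python3 - <<'E'
from h import *
go([.577,.171,.25],-93)
E
```

```text
time_s: 6.3
tool_pos: [0.5775, 0.1719, 0.2506]
tool_rot: [-0.3, 89.9, 46.5]
force: [1.6, 1.9, -0.8]
grip_width: 0.0138
t 6.3 pos [0.5775 0.1719 0.2506] q7 [ 16.3  16.8 -43.1  88.2  11.5  79.5  19.1] F [ 1.6  1.9 -0.8] w 13.8
jaw now 46.7  shift [ 0.6 -0.3 -1. ]  rot [ 2.439e+00  1.000e-03 -2.000e-03]
```

```bash
python3 -m pendant '[[4,[0,0,0],[0.11,0,0]],[4,[0,0,0],[0.22,0,0]],[4,[0,0,0],[0.33,0,0]],[4,[0,0,0],[0.44,0,0]],[4,[0,0,0],[0.55,0,0]],[4,[0,0,0],[0.66,0,0]],[4,[0,0,0],[0.77,0,0]],[4,[0,0,0],[0.88,0,0]],[4,[0,0,0],[0.99,0,0]],[4,[0,0,0],[1.1,0,0]]]' 25
python3 -m pendant '[[4,[0,0,0],[0.11,0,0]],[4,[0,0,0],[0.22,0,0]],[4,[0,0,0],[0.33,0,0]],[4,[0,0,0],[0.44,0,0]],[4,[0,0,0],[0.55,0,0]],[4,[0,0,0],[0.66,0,0]],[4,[0,0,0],[0.77,0,0]],[4,[0,0,0],[0.88,0,0]],[4,[0,0,0],[0.99,0,0]],[4,[0,0,0],[1.05,0,0]]]' 25
python3 - <<'E'
from h import *
go([.577,.171,.25],-93)
E
```

```text
time_s: 7.13
tool_pos: [0.5789, 0.1722, 0.2507]
tool_rot: [45.0, 89.7, 28.7]
force: [7.2, 2.9, -4.0]
grip_width: 0.0136
time_s: 7.97
tool_pos: [0.5798, 0.1712, 0.2506]
tool_rot: [90.1, 89.6, 13.6]
force: [8.6, 2.4, -3.5]
grip_width: 0.014
t 7.97 pos [0.5798 0.1712 0.2506] q7 [   3.9   14.2  -27.3   88.6    6.7   78.5 -100.5] F [ 8.6  2.4 -3.5] w 14.0
jaw now -76.5  shift [ 0.6 -2.8 -0.4]  rot [ 0.288 -0.001 -0.006]
```

```bash
python3 -m pendant '[[4,[0,0,0],[0.06,0,0]],[4,[0,0,0],[0.12,0,0]],[4,[0,0,0],[0.18,0,0]],[4,[0,0,0],[0.2,0,0]],[4,[0,0,0],[0.2,0,0]],[4,[0,0,0],[0.2,0,0]]]' 25
python3 - <<'E'
from h import *
go([.577,.171,.25],-93)
for n in ["scene","side"]:
    c=cam(n); save(c,n+"2.png",(90,240,110,290) if n=="scene" else (190,345,170,350),4)
    for l in ["fork_seat","fork_tip","pointer"]:
        for m in models.landmark_of(n,l):
            r,k=m["centre"][0]*384,m["centre"][1]*512; print(n,l,round(m["confidence"],2),round(r),round(k),np.round(plane(c,r,k,.01 if l=="pointer" else .19)[0],4))
E
```

```text
time_s: 8.47
tool_pos: [0.5799, 0.1709, 0.2506]
tool_rot: [98.5, 89.7, 10.8]
force: [7.8, 0.9, -3.0]
grip_width: 0.014
t 8.47 pos [0.5799 0.1709 0.2506] q7 [   2.9   14.   -26.    88.6    6.3   78.4 -111.4] F [ 7.8  0.9 -3. ] w 14.0
jaw now -87.7  shift [ 0.6 -2.9 -0.2]  rot [ 0.092 -0.001 -0.006]
scene fork_seat 0.62 161 153 [0.4687 0.1673 0.19  ]
scene fork_tip 0.56 162 142 [0.4458 0.1793 0.19  ]
scene pointer 0.7 205 163 [0.4664 0.1845 0.01  ]
scene pointer 0.65 126 188 [0.7075 0.4693 0.01  ]
side fork_seat 0.87 254 296 [0.4689 0.1598 0.19  ]
side fork_seat 0.64 312 289 [0.4537 0.2977 0.19  ]
side fork_tip 0.63 254 304 [0.4523 0.1539 0.19  ]
side pointer 0.68 313 290 [0.4686 0.1776 0.01  ]
```

View pics/scene2.png

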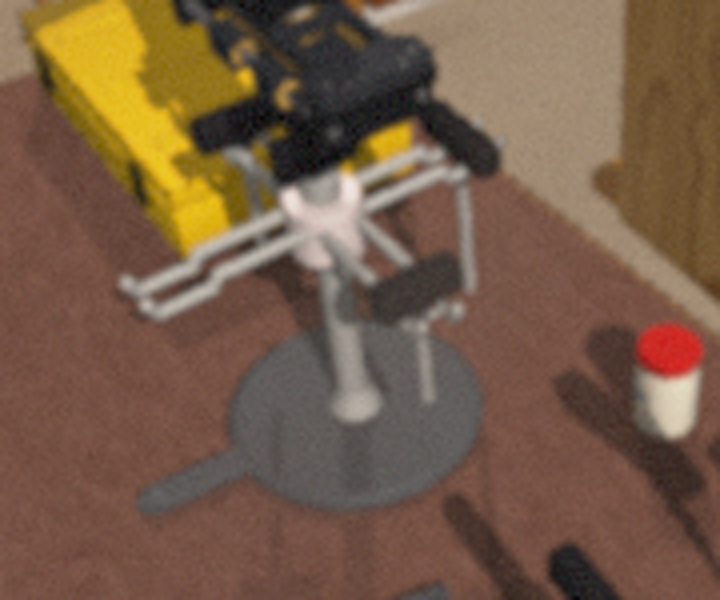

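View pics/side2.png

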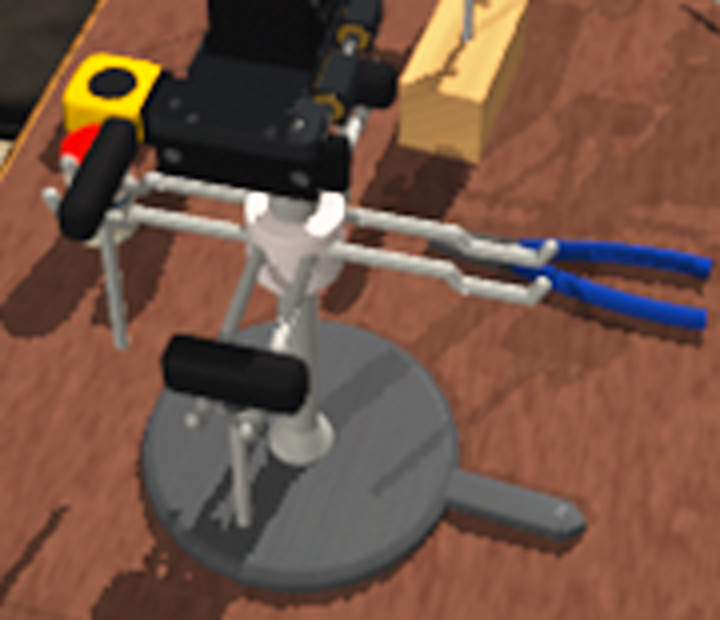

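```bash
python3 -m pendant '[[4,[0,-1.5,0],[0.045,0,0]],[4,[0,-3,0],[0.092,0,0]],[4,[0,-3,0],[0.092,0,0]],[4,[0,-3,0],[0.092,0,0]],[4,[0,-3,0],[0.092,0,0]]]' 25
cat >> h.py <<'E'
def fork(a=np.array([.577,.171]),save_=None):
    for n in ["scene","side"]:
        c=cam(n); z=c["range_z"].ravel()
        if save_: save(c,n+save_,(90,240,110,290) if n=="scene" else (190,345,170,350),4)
        r,k=np.mgrid[0:384,0:512]; P=pt(c,r.ravel(),k.ravel())[z>0]
        d=P[:,:2]-a; R=np.hypot(*d.T); an=np.degrees(np.arctan2(d[:,1],d[:,0]))%360
        s=(P[:,2]>.185)&(P[:,2]<.21)&(R<.135)&(R>.06)&(abs(an-178)<18); F=P[s]; d=F[:,:2]-a
        def score(th): return np.mean(np.minimum(abs(abs(-np.sin(th)*d[:,0]+np.cos(th)*d[:,1])-.013),.008))
        ths=np.radians(np.arange(165,195,.25)); sc=[score(x) for x in ths]
        rr=cv2.minAreaRect((F[:,:2]*1000).astype(np.float32))
        print(n,"fork",len(F),np.degrees(ths[np.argmin(sc)]),"dir of mean",np.degrees(np.arctan2(*d.mean(0)[::-1]))%360, rr)
        t=P[(P[:,2]>.005)&(P[:,2]<.018)&(R>.102)&(R<.18)&(P[:,0]<a[0])&(P[:,1]>.145)]; m=t[:,:2].mean(0)
        print("   tab",len(t),np.degrees(np.arctan2(*(m-a)[::-1]))%360)
E
python3 - <<'E'
from h import *
go([.577,.171,.25],-93); fork()
E
```

```text
time_s: 9.28
tool_pos: [0.5797, 0.1708, 0.2507]
tool_rot: [104.6, 89.3, 11.6]
force: [16.5, 2.9, -8.1]
grip_width: 0.0139
t 9.28 pos [0.5797 0.1708 0.2507] q7 [   2.5   13.7  -25.5   89.     6.1   78.  -116.5] F [16.5  2.9 -8.1] w 13.9
jaw now -93.0  shift [ 0.7 -2.7 -0.1]  rot [-0.001 -0.003 -0.012]
scene fork 199 178.0 dir of mean 177.923109416244 ((480.4333801269531, 176.1645965576172), (35.57103729248047, 75.9347152709961), 86.35256958007812)
   tab 169 178.0516047874664
side fork 310 176.5 dir of mean 176.55654902435865 ((481.26019287109375, 175.41448974609375), (34.8560905456543, 75.2917251586914), 87.44325256347656)
   tab 297 176.93435526633098
```

The fork and tab directions agree to within 0.5° in both cameras: 178.0 against 178.05, and 176.5 against 176.9. I'll release the knob and lift.

```bash
python3 -m pendant '[[4,[0,2.5,0],[0,0,0]],[4,[0,2.5,0],[0,0,0]],[50,[0,2.5,0],[0,0,0]],[50,[0,2.5,0],[0,0,0]],[50,[0,2.5,0],[0,0,0]],[50,[0,2.5,0],[0,0,0]],[50,[-30,2.5,0],[0,0,0]],[50,[-60,2.5,0],[0,0,0]],[50,[-100,2.5,0],[0,0,0]],[50,[-100,2.5,0],[0,0,0]]]' 25
python3 - <<'E'
from h import *
fork(); go([.552,-.165,.33],-3)
E
```

```text
time_s: 10.22
tool_pos: [0.5786, 0.1721, 0.3589]
tool_rot: [107.8, 89.3, 14.9]
force: [-0.1, 0.5, 1.6]
grip_width: 0.0493
scene fork 197 178.0 dir of mean 178.20792476817243 ((480.54656982421875, 175.55728149414062), (36.58177185058594, 75.23381805419922), 87.17874145507812)
   tab 162 177.96430922735547
side fork 310 176.25 dir of mean 176.44263895371955 ((481.3594970703125, 176.29580688476562), (34.517967224121094, 76.25642395019531), 86.21524810791016)
   tab 290 176.98832805707528
t 10.32 pos [0.5771 0.1713 0.3527] q7 [   2.2   12.3  -25.7   79.     5.3   89.7 -115.9] F [-0.2 -0.2 -0.3] w 49.8
jaw now -92.9  shift [ 22.3  -8.  337.2]  rot [-1.569  0.002 -0.004]
```

```bash
python3 -m pendant '[[60,[10,-8,337],[-1.57,0,0]],[60,[10,-8,337],[-1.57,0,0]],[60,[10,-8,337],[-1.57,0,0]],[60,[10,-8,337],[-1.57,0,0]],[60,[10,-8,337],[-1.57,0,0]],[60,[10,-8,337],[-1.57,0,0]],[60,[10,-8,337],[-1.57,0,0]],[60,[10,-8,337],[-1.57,0,0]],[60,[10,-8,337],[-1.57,0,0]],[60,[10,-8,337],[-1.57,0,0]]]'
python3 - <<'E'
from h import *
go([.552,-.165,.30],-2.5)
E
```

```text
time_s: 11.15
tool_pos: [0.5482, -0.1754, 0.3378]
tool_rot: [-115.4, 89.6, -142.3]
force: [0.5, -0.6, -0.0]
grip_width: 0.06
t 11.15 pos [ 0.5482 -0.1754  0.3378] q7 [ 29.1   8.6 -16.1  84.3   2.7  87.8 -13.8] F [ 0.5 -0.6 -0. ] w 60.0
jaw now -26.9  shift [37.8 11.2 -1.3]  rot [-0.425 -0.004  0.005]
```

```bash
python3 -m pendant '[[60,[20,5,-1],[-0.12,0,0]],[60,[38,11,-1],[-0.24,0,0]],[60,[38,11,-1],[-0.36,0,0]],[60,[38,11,-1],[-0.425,-0.004,0.005]],[60,[38,11,-1],[-0.425,-0.004,0.005]],[60,[38,11,-1],[-0.425,-0.004,0.005]]]'
python3 - <<'E'
from h import *
go([.552,-.165,.30],-2.5)
for n in ["wrist","scene","side"]:
    c=cam(n)
    if n=="wrist": save(c,"w2.png")
    z=c["range_z"].ravel(); r,k=np.mgrid[0:384,0:512]; P=pt(c,r.ravel(),k.ravel())
    ok=(z>0)&(abs(P[:,2]-.161)<.009)&(abs(P[:,0]-.552)<.03)&(abs(P[:,1]+.165)<.06); t=P[ok]
    if len(t)>5: print(n,len(t),t.mean(0),t[:,2].max(),cv2.minAreaRect((t[:,:2]*1000).astype(np.float32)))
E
```

```text
time_s: 11.65
tool_pos: [0.5546, -0.1552, 0.3013]
tool_rot: [57.6, 89.7, 55.3]
force: [0.1, 0.3, 1.0]
grip_width: 0.06
t 11.65 pos [ 0.5546 -0.1552  0.3013] q7 [ 29.7   8.9 -18.7  88.1   2.6  83.4   8.7] F [0.1 0.3 1. ] w 60.0
jaw now -2.3  shift [ 1.2 -9.9 -2.2]  rot [ 0.004  0.003 -0.004]
wrist 2060 [ 0.55548289 -0.16268521  0.16465086] 0.16848777113742341 ((555.6419067382812, -165.10020446777344), (88.128662109375, 21.686222076416016), 87.17230224609375)
scene 405 [ 0.5504267  -0.17038316  0.16286574] 0.1681032687568278 ((552.4209594726562, -166.9365234375), (87.47286224365234, 20.89798355102539), 87.33062744140625)
side 190 [ 0.55200413 -0.15686613  0.16361012] 0.16993413283108127 ((553.6546020507812, -164.30667114257812), (88.97889709472656, 22.62221336364746), 86.94285583496094)
```

View pics/w2.png

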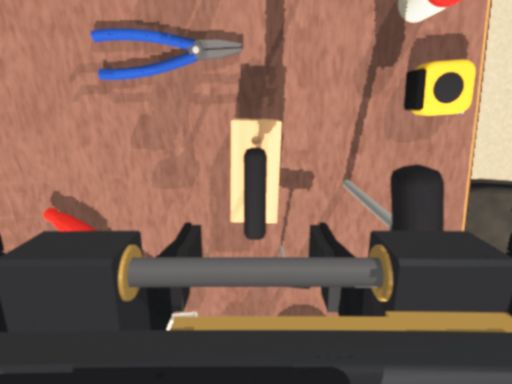

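The middle handle lies at (0.554, -0.1655), at 87° with its top at 0.167. Its length of 88 mm confirms it is the right key. I'll descend with the TCP to 0.167.

```bash
python3 -m pendant '[[50,[0,-10,-1],[0.008,0.003,-0.004]],[50,[40,-10,-1],[0.008,0.003,-0.004]],[50,[80,-10,-1],[0.008,0.003,-0.004]],[50,[110,-10,-1],[0.008,0.003,-0.004]],[50,[134,-10,-1],[0.008,0.003,-0.004]],[50,[134,-10,-1],[0.008,0.003,-0.004]],[50,[134,-10,-1],[0.008,0.003,-0.004]],[50,[134,-10,-1],[0.008,0.003,-0.004]]]'
python3 - <<'E'
from h import *
go([.554,-.1655,.167],-2.9)
c=cam("side"); save(c,"side3.png",(100,220,220,360),5)
E
```

```text
time_s: 12.47
tool_pos: [0.5558, -0.1652, 0.1704]
tool_rot: [-10.9, 89.7, -13.5]
force: [0.5, -0.4, -0.5]
grip_width: 0.05
t 12.47 pos [ 0.5558 -0.1652  0.1704] q7 [ 29.9  13.2 -18.3  98.3   4.4  68.9   7.9] F [ 0.5 -0.4 -0.5] w 50.0
jaw now -2.6  shift [ 3.4 -0.4 -1.8]  rot [0.005 0.005 0.001]
```

View pics/side3.png

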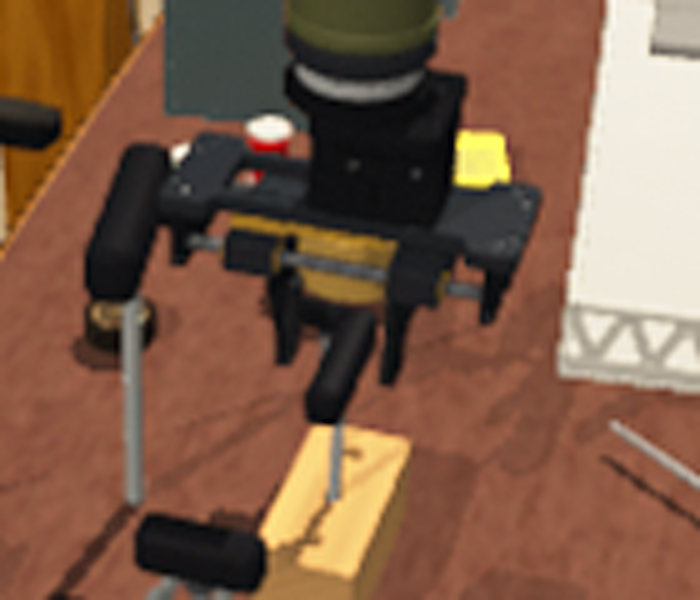

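The fingers straddle the handle, and the body is clear of the big key. I'll close the jaws.

```bash
python3 -m pendant '[[50,[3,0,-2],[0.005,0.005,0]],[50,[3,0,-2],[0.005,0.005,0]],[8,[3,0,-2],[0.005,0.005,0]],[8,[3,0,-2],[0.005,0.005,0]],[8,[3,0,-2],[0.005,0.005,0]],[8,[3,0,-2],[0.005,0.005,0]],[8,[3,0,-2],[0.005,0.005,0]],[8,[3,0,-2],[0.005,0.005,0]],[8,[3,0,-2],[0.005,0.005,0]],[8,[3,0,-2],[0.005,0.005,0]]]' 25
python3 -m pendant '[[8,[0,0,0],[0,0,0]],[8,[0,0,0],[0,0,0]],[8,[-10,0,0],[0,0,0]],[8,[-20,0,0],[0,0,0]],[8,[-40,0,0],[0,0,0]],[8,[-60,0,0],[0,0,0]]]' 25
python3 - <<'E'
from h import *
go([.554,-.1655,.36],-2.9)
E
```

```text
time_s: 13.35
tool_pos: [0.5528, -0.1644, 0.1655]
tool_rot: [-177.9, 89.8, 179.2]
force: [-0.3, -0.5, 0.3]
grip_width: 0.0221
time_s: 13.85
tool_pos: [0.5524, -0.1643, 0.2266]
tool_rot: [177.5, 89.8, 174.6]
force: [0.9, -0.2, -0.9]
grip_width: 0.0217
t 13.85 pos [ 0.5524 -0.1643  0.2266] q7 [ 30.1  11.  -18.3  94.3   3.6  75.6   8.2] F [ 0.9 -0.2 -0.9] w 21.7
jaw now -2.9  shift [-133.4   -1.1    1.1]  rot [ 0.    -0.004 -0.   ]
```

```bash
python3 -m pendant '[[8,[-40,0,0],[0,0,0]],[8,[-80,0,0],[0,0,0]],[8,[-120,0,0],[0,0,0]],[8,[-160,0,0],[0,0,0]],[8,[-175,0,0],[0,0,0]],[8,[-175,0,0],[0,0,0]]]' 25
python3 - <<'E'
from h import *
go([.42,.178,.40],-3)
c=cam("wrist"); save(c,"w3.png")
E
```

```text
time_s: 14.35
tool_pos: [0.5546, -0.1644, 0.4072]
tool_rot: [-21.9, 89.6, -24.7]
force: [0.4, 0.7, -0.3]
grip_width: 0.0214
t 14.35 pos [ 0.5546 -0.1644  0.4072] q7 [ 29.6   8.8 -18.3  76.3   2.8  94.9   8.9] F [ 0.4  0.7 -0.3] w 21.4
jaw now -2.9  shift [   5.5  335.3 -151.6]  rot [0.002 0.006 0.002]
```

View pics/w3.png

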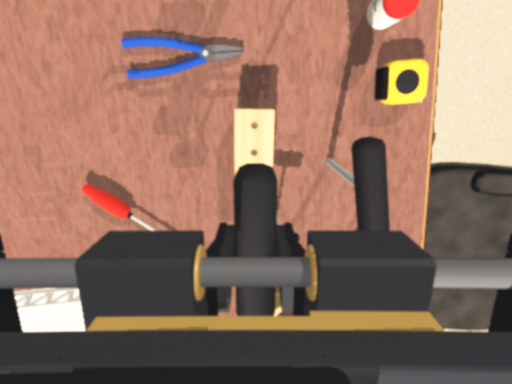

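The key is out of the block: the wrist view shows the handle held at col 256 and the holes empty. Next I'll carry it to a point outside the fork.

```bash
python3 -m pendant '[[8,[5,40,-40],[0,0,0]],[8,[5,335,-155],[0,0.006,0]],[8,[5,335,-155],[0,0.006,0]],[8,[5,335,-155],[0,0.006,0]],[8,[5,335,-155],[0,0.006,0]],[8,[5,335,-155],[0,0.006,0]],[8,[5,335,-155],[0,0.006,0]],[8,[5,335,-155],[0,0.006,0]],[8,[5,335,-155],[0,0.006,0]],[8,[5,335,-155],[0,0.006,0]]]' 25
python3 - <<'E'
from h import *
go([.42,.178,.40],-3)
E
```

```text
time_s: 15.23
tool_pos: [0.4105, 0.1865, 0.3953]
tool_rot: [170.9, 89.3, 168.8]
force: [-1.2, 0.9, -0.0]
grip_width: 0.0217
t 15.23 pos [0.4105 0.1865 0.3953] q7 [ 14.9  -7.5 -37.2  92.3  -4.9  94.2 -24.5] F [-1.2  0.9 -0. ] w 21.7
jaw now -2.1  shift [-4.9 -8.2  9.8]  rot [ 0.016 -0.011 -0.002]
```

```bash
python3 -m pendant '[[8,[0,-8,8],[0.016,-0.011,0]],[8,[0,-8,8],[0.016,-0.011,0]],[8,[40,-8,8],[0.016,-0.011,0]],[8,[80,-8,8],[0.016,-0.011,0]],[8,[120,-8,8],[0.016,-0.011,0]],[8,[145,-8,8],[0.016,-0.011,0]],[8,[152,-8,8],[0.016,-0.011,0]],[8,[152,-8,8],[0.016,-0.011,0]],[8,[152,-8,8],[0.016,-0.011,0]]]' 25
cat >> h.py <<'E'
def key(tag=None):
    p,R,o=cur()
    for n in ["scene","side"]:
        c=cam(n); z=c["range_z"].ravel()
        if tag: save(c,n+tag,(90,240,110,260) if n=="scene" else (200,345,200,390),5 if n=="scene" else 4)
        r,k=np.mgrid[0:384,0:512]; P=pt(c,r.ravel(),k.ravel())
        D=np.hypot(P[:,0]-p[0],P[:,1]-p[1])
        u=p[2]-.0255
        s=(z>0)&(D<.02)&(P[:,2]<u-.02)&(P[:,2]>u-.125); q=P[s]; im=np.stack([r.ravel()[s],k.ravel()[s]],1)
        if len(q)>5:
            lo=q[:,2]<np.median(q[:,2]); print(n,"shaft",len(q),q.mean(0),"lo",q[lo].mean(0),"hi",q[~lo].mean(0),"zmin",q[:,2].min())
        s=(z>0)&(abs(P[:,0]-p[0])<.02)&(abs(P[:,1]-p[1])<.055)&(abs(P[:,1]-p[1])>.013)&(P[:,2]>u-.005)&(P[:,2]<u+.032); q=P[s]
        print(n,"handle",len(q),q.mean(0),"y",q[:,1].min(),q[:,1].max(),"ztop",np.percentile(q[:,2],97), "zlo",np.percentile(q[:,2],3))
E
python3 - <<'E'
from h import *
go([.42,.178,.242],-3); key("4.png"); fork(np.array([.5785,.171]))
E
```

```text
time_s: 15.98
tool_pos: [0.4223, 0.169, 0.2448]
tool_rot: [9.5, 89.9, 5.6]
force: [1.1, 0.9, -1.0]
grip_width: 0.0217
t 15.98 pos [0.4223 0.169  0.2448] q7 [ 15.1  -5.5 -37.5 107.8  -3.4  76.4 -25.3] F [ 1.1  0.9 -1. ] w 21.7
jaw now -3.9  shift [ 2.8  8.8 -2.9]  rot [-0.015  0.002 -0.   ]
scene shaft 92 [0.42137244 0.16601984 0.14238599] lo [0.42120491 0.16600701 0.11841249] hi [0.42153998 0.16603267 0.16635948] zmin 0.09455780697176464
scene handle 211 [0.41859884 0.14889341 0.23967643] y 0.12172955591192436 0.20881163070509856 ztop 0.24561339044475106 zlo 0.22516138084559953
side shaft 100 [0.42413297 0.17008968 0.13835667] lo [0.42448018 0.17010532 0.11767225] hi [0.42378576 0.17007403 0.15904109] zmin 0.09496695058849258
side handle 296 [0.42380737 0.18696259 0.24281122] y 0.12750648908381246 0.21349082247884588 ztop 0.24796632302816612 zlo 0.22813103407952973
scene fork 193 178.0 dir of mean 177.97297700759367 ((482.54547119140625, 175.11203002929688), (34.67878723144531, 76.8675308227539), 86.30917358398438)
   tab 176 177.98857320404295
side fork 312 176.5 dir of mean 176.4143969587909 ((482.45965576171875, 175.71343994140625), (34.72043991088867, 75.55977630615234), 86.9788818359375)
   tab 297 177.01639393231343
```

View pics/side4.png

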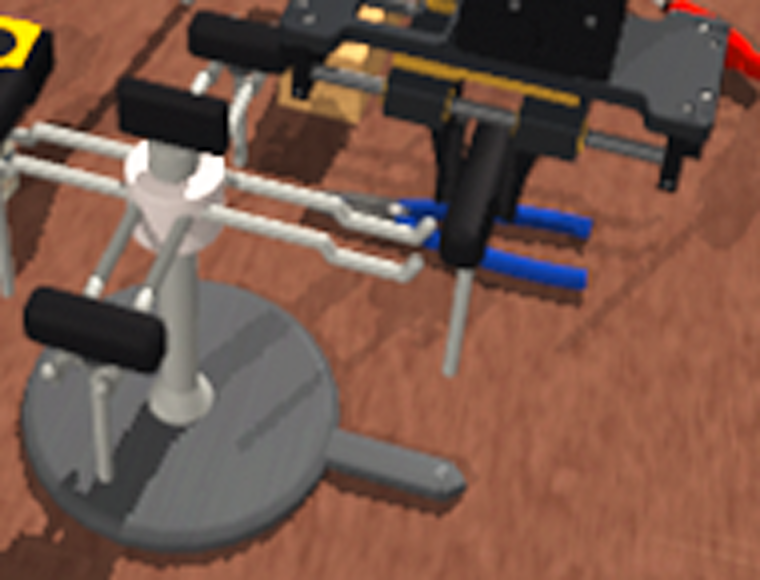

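View pics/scene4.png

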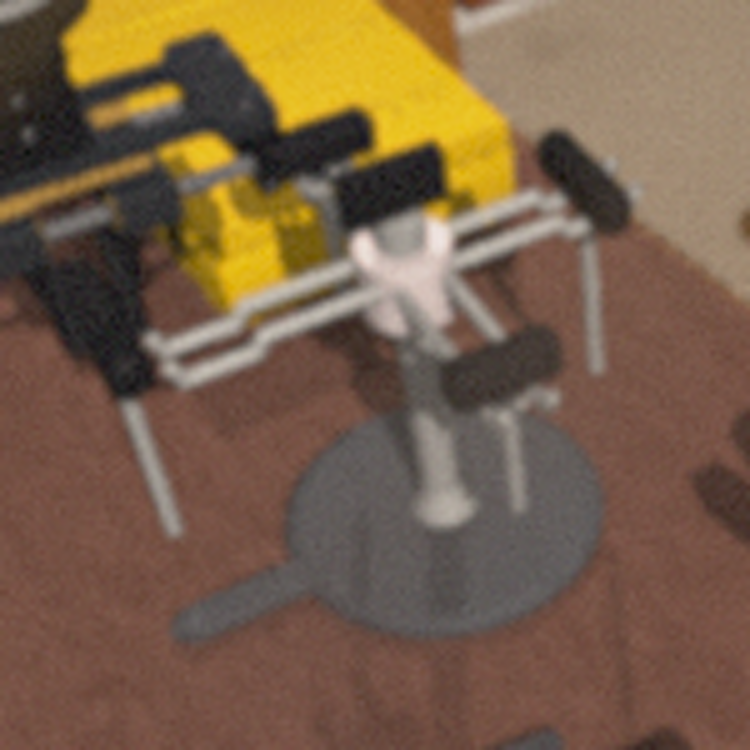

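```bash
python3 - <<'E'
from h import *
go([.425,.179,.242],-2.8)
go([.4715,.1770,.242],-2.8)
key()
E
```

```text
t 16.18 pos [0.4227 0.1699 0.2457] q7 [ 15.1  -5.5 -37.6 107.8  -3.4  76.4 -25.4] F [ 0.  -0.2 -0.5] w 21.9
jaw now -3.8  shift [3.7 9.2 1.7]  rot [-0.018  0.005 -0.001]
t 16.18 pos [0.4227 0.1699 0.2457] q7 [ 15.1  -5.5 -37.6 107.8  -3.4  76.4 -25.4] F [ 0.  -0.2 -0.5] w 21.9
jaw now -3.8  shift [ 4.  10.3 48.2]  rot [-0.018  0.005 -0.001]
scene shaft 90 [0.42189549 0.16659611 0.14427392] lo [0.42181754 0.16675316 0.12034755] hi [0.42197345 0.16643907 0.16820029] zmin 0.09612074306795204
scene handle 213 [0.41912494 0.14947914 0.24056451] y 0.12321643863267295 0.21267862836210227 ztop 0.24660056927938515 zlo 0.2246641651724151
side shaft 99 [0.42390099 0.17031999 0.13818214] lo [0.42430846 0.17027842 0.11723697] hi [0.42350167 0.17036072 0.15870841] zmin 0.09588072639215328
side handle 293 [0.42358335 0.18756329 0.24251428] y 0.13166049850998984 0.21346543963857845 ztop 0.24801607540117793 zlo 0.22816898010720285
```

```bash
python3 -m pendant '[[8,[0,5,0],[-0.017,0.005,0]],[8,[0,9.7,0],[-0.017,0.005,0]],[8,[0,9.7,0],[-0.017,0.005,0]],[8,[0,9.7,0],[-0.017,0.005,0]],[8,[0,9.7,0],[-0.017,0.005,0]],[8,[0,9.7,0],[-0.017,0.005,0]]]' 25
python3 - <<'E'
from h import *
go([.4715,.1775,.246],-2.8)
key("5.png")
E
```

```text
time_s: 16.78
tool_pos: [0.4222, 0.1792, 0.2438]
tool_rot: [-175.0, 89.8, -177.8]
force: [0.2, -0.1, -0.9]
grip_width: 0.0218
t 16.78 pos [0.4222 0.1792 0.2438] q7 [ 14.5  -4.6 -38.3 107.2  -3.   76.6 -25.8] F [ 0.2 -0.1 -0.9] w 21.8
jaw now -2.8  shift [-2.4  0.8 49.3]  rot [-0.    -0.003  0.   ]
scene shaft 90 [0.42023776 0.17601438 0.14262529] lo [0.42050518 0.17608192 0.11923183] hi [0.41997034 0.17594684 0.16601875] zmin 0.09418622892822004
scene handle 205 [0.41874456 0.15797941 0.23862052] y 0.13197743453099897 0.21811657698478137 ztop 0.24470087411696356 zlo 0.22322176067949226
side shaft 97 [0.42278789 0.17948794 0.13491711] lo [0.42282376 0.17930524 0.11409211] hi [0.42275276 0.17966692 0.15531712] zmin 0.09338266094420145
side handle 300 [0.42304556 0.19659588 0.24096773] y 0.14251193779279914 0.22253024321342518 ztop 0.24608104981801845 zlo 0.22630800912016327
```

View pics/side5.png

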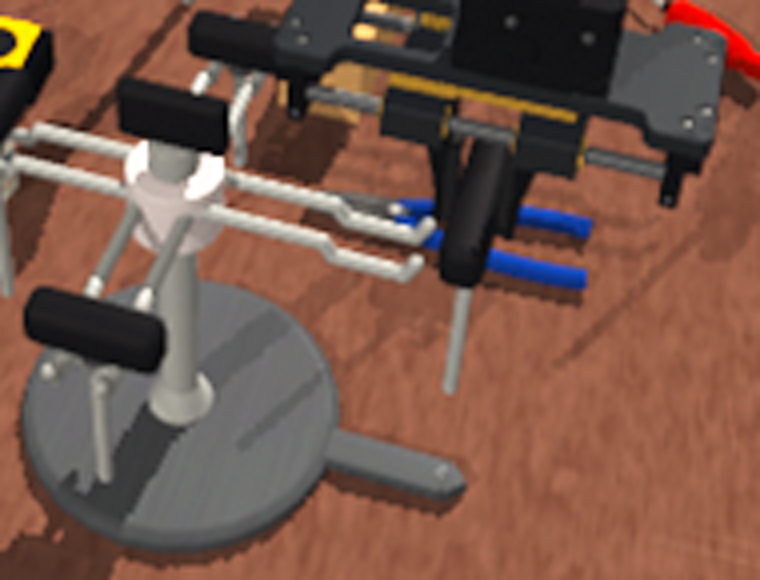

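```bash
python3 -m pendant '[[8,[-2,0.5,8],[0,0,0]],[8,[-2,0.5,16],[0,0,0]],[8,[-2,0.5,24],[0,0,0]],[8,[-2,0.5,32],[0,0,0]],[8,[-2,0.5,40],[0,0,0]],[8,[-2,0.5,46],[0,0,0]],[8,[-2,0.5,49],[0,0,0]],[8,[-2,0.5,49],[0,0,0]],[8,[-2,0.5,49],[0,0,0]]]' 25
python3 - <<'E'
from h import *
go([.4715,.1775,.2155],-2.8)
key("6.png"); fork(np.array([.5785,.171]))
E
```

```text
time_s: 17.63
tool_pos: [0.4711, 0.1775, 0.2455]
tool_rot: [-179.6, 89.8, 177.6]
force: [-1.0, -0.1, -0.7]
grip_width: 0.0219
t 17.63 pos [0.4711 0.1775 0.2455] q7 [ 14.3   2.2 -38.5 101.7   1.3  76.7 -27.3] F [-1.  -0.1 -0.7] w 21.9
jaw now -2.8  shift [30.   0.1  0.6]  rot [-0.    -0.004  0.   ]
scene shaft 126 [0.46774291 0.17334698 0.15985718] lo [0.46864531 0.17442312 0.13294877] hi [0.4668405  0.17227083 0.1867656 ] zmin 0.09554886571061605
scene handle 184 [0.46672305 0.15346204 0.2398024 ] y 0.1310597089916825 0.22166124744620186 ztop 0.24637617806501516 zlo 0.22502687944377828
side shaft 149 [0.46964082 0.1803151  0.15768385] lo [0.47112833 0.17803859 0.12889961] hi [0.46817313 0.18256126 0.18608429] zmin 0.0965607119686811
side handle 280 [0.47139944 0.19717202 0.24244494] y 0.14158626647906825 0.22185278557355992 ztop 0.248305673542907 zlo 0.22692562244436254
scene fork 172 178.0 dir of mean 179.87535688892825 ((482.3780822753906, 174.9750213623047), (34.61396026611328, 75.77449798583984), 88.5316162109375)
   tab 173 178.08702842632547
side fork 247 176.5 dir of mean 175.3169500708657 ((482.3461608886719, 176.10401916503906), (33.38759994506836, 75.88885498046875), 87.3254623413086)
   tab 300 177.0788019635713
```

View pics/side6.png

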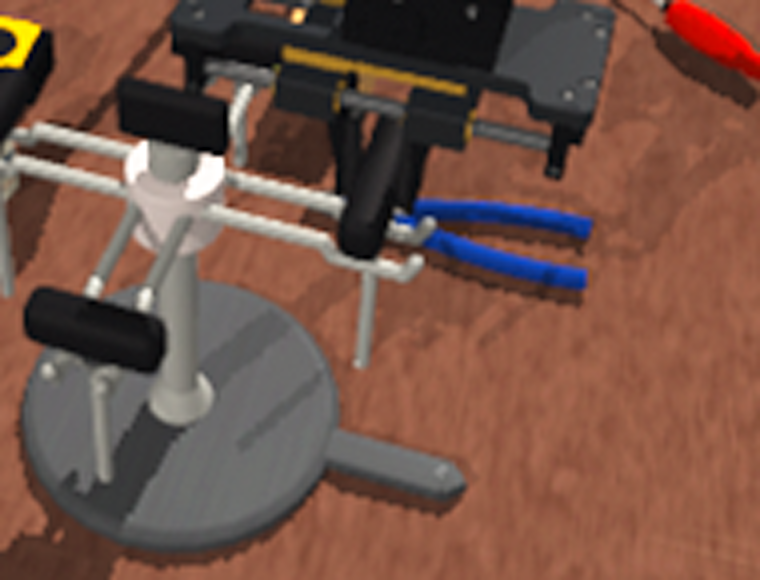

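View pics/scene6.png

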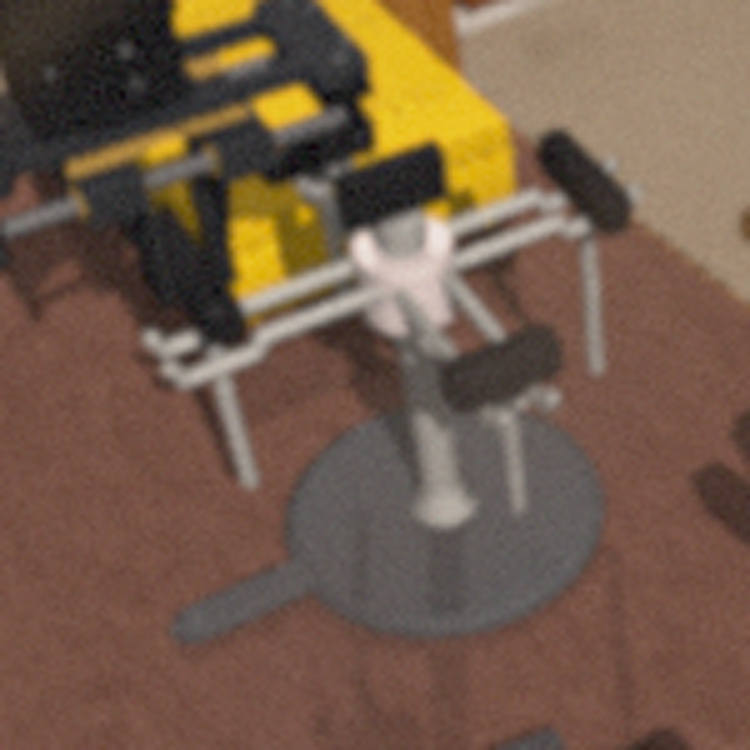

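The shaft is inside the fork and the rotor hasn't moved. I'll lower the key.

```bash
python3 -m pendant '[[8,[7,0,0.5],[0,0,0]],[8,[14,0,0.5],[0,0,0]],[8,[20,0,0.5],[0,0,0]],[8,[25,0,0.5],[0,0,0]],[8,[27,0,0.5],[0,0,0]],[8,[27,0,0.5],[0,0,0]],[8,[27,0,0.5],[0,0,0]]]' 25
python3 - <<'E'
from h import *
go([.4715,.1775,.2155],-2.8)
key("7.png")
E
```

```text
time_s: 18.42
tool_pos: [0.4716, 0.1773, 0.2186]
tool_rot: [-178.6, 89.8, 178.6]
force: [-0.5, -0.6, -0.8]
grip_width: 0.0221
t 18.42 pos [0.4716 0.1773 0.2186] q7 [ 14.    3.4 -38.6 103.9   2.1  73.7 -27.9] F [-0.5 -0.6 -0.8] w 22.1
jaw now -2.8  shift [ 3.1  0.2 -0.1]  rot [-0.    -0.003  0.   ]
scene shaft 82 [0.4690869  0.17457942 0.11761745] lo [0.46933758 0.1744001  0.09348921] hi [0.46883621 0.17475874 0.14174569] zmin 0.06829068030478136
scene handle 190 [0.46814496 0.1548537  0.21184757] y 0.13003568588214054 0.21696877591358188 ztop 0.21956329872738367 zlo 0.19055081899930493
side shaft 89 [0.47198449 0.17799308 0.11104403] lo [0.4722471  0.1779112  0.09013327] hi [0.47172772 0.17807314 0.13149011] zmin 0.0690031360992821
side handle 269 [0.47189381 0.19892304 0.21428986] y 0.14461204931754557 0.22171517942926877 ztop 0.22166875353728085 zlo 0.1919098985977351
```

View pics/side7.png

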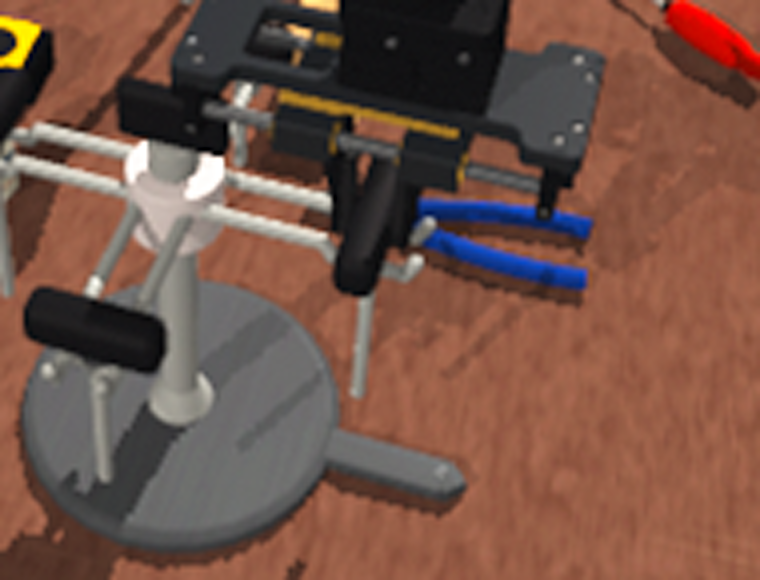

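```bash
python3 -m pendant '[[8,[1,0,0],[0,0,0]],[8,[2,0,0],[0,0,0]],[8,[3,0,0],[0,0,0]],[8,[3.5,0,0],[0,0,0]],[8,[3.5,0,0],[0,0,0]]]' 25
python3 - <<'E'
from h import *
go([.4715,.1775,.2155],-2.8)
key()
fork(np.array([.5785,.171]))
E
```

```text
time_s: 18.93
tool_pos: [0.4717, 0.1774, 0.2155]
tool_rot: [-177.4, 89.8, 179.8]
force: [-0.8, 0.0, 2.0]
grip_width: 0.0219
t 18.93 pos [0.4717 0.1774 0.2155] q7 [ 14.    3.5 -38.6 104.1   2.2  73.3 -28. ] F [-0.8  0.   2. ] w 21.9
jaw now -2.8  shift [ 0.   0.1 -0.2]  rot [-0.    -0.003  0.   ]
scene shaft 79 [0.46916295 0.17445474 0.11481114] lo [0.46930866 0.17419219 0.09068534] hi [0.46902089 0.17471073 0.1383338 ] zmin 0.0656331227648893
scene handle 207 [0.46820285 0.1562179  0.20802648] y 0.13001903415242622 0.21784983416911807 ztop 0.21688407600263743 zlo 0.18704906092486454
side shaft 91 [0.47195626 0.17752307 0.10699811] lo [0.47220252 0.17753292 0.08613218] hi [0.47171535 0.17751344 0.12741044] zmin 0.06574130438576542
side handle 269 [0.47161616 0.19890947 0.21084119] y 0.1447079059421572 0.22202653106675319 ztop 0.21830698935410067 zlo 0.1892524335354983
scene fork 169 177.5 dir of mean 181.23693551327042 ((481.6980895996094, 163.3803253173828), (54.60582733154297, 75.25086212158203), 89.2069320678711)
   tab 169 177.9452247238238
side fork 225 176.75 dir of mean 173.85666860536537 ((482.6951599121094, 184.814208984375), (50.78064727783203, 76.02867889404297), 85.43976593017578)
   tab 299 176.9600621029649
```

```bash
python3 -m pendant '[[8,[0.7,0,0],[0,0,0]],[8,[1.2,0,0],[0,0,0]],[8,[1.2,0,0],[0,0,0]]]' 25
python3 - <<'E'
from h import *
go([.4715,.1775,.2155],-2.8)
E
```

```text
time_s: 19.38
tool_pos: [0.4717, 0.1777, 0.2154]
tool_rot: [-179.8, 89.9, 177.4]
force: [-2.2, -0.3, 8.0]
grip_width: 0.0218
t 19.38 pos [0.4717 0.1777 0.2154] q7 [ 14.    3.5 -38.6 104.1   2.2  73.2 -28.1] F [-2.2 -0.3  8. ] w 21.8
jaw now -2.8  shift [-0.1 -0.2 -0.2]  rot [-0.    -0.002  0.   ]
```

```bash
python3 -m pendant '[[20,[-1.2,0,0],[0,0,0]],[23,[-1.2,0,0],[0,0,0]],[26,[-1.2,0,0],[0,0,0]],[27,[-1.2,0,0],[0,0,0]],[27,[-1.2,0,0],[0,0,0]],[27,[-1.2,0,0],[0,0,0]]]' 10
python3 - <<'E'
from h import *
go([.4715,.1775,.2155],-2.8)
fork(np.array([.5785,.171]),"8.png")
E
```

```text
time_s: 19.88
tool_pos: [0.4715, 0.1773, 0.215]
tool_rot: [-177.1, 89.8, -180.0]
force: [0.1, -0.3, -0.4]
grip_width: 0.0264
t 19.88 pos [0.4715 0.1773 0.215 ] q7 [ 14.    3.5 -38.6 104.2   2.2  73.3 -28. ] F [ 0.1 -0.3 -0.4] w 26.4
jaw now -2.8  shift [-0.5  0.2 -0. ]  rot [-0.    -0.003  0.   ]
scene fork 177 177.5 dir of mean 181.22859499126022 ((482.4340515136719, 167.2550506591797), (77.37813568115234, 56.921993255615234), 3.36702561378479)
   tab 171 178.0090413403903
side fork 235 176.75 dir of mean 173.30168790059275 ((482.6127624511719, 185.19296264648438), (52.078948974609375, 75.77233123779297), 85.96138763427734)
   tab 300 177.00753494163513
```

View pics/side8.png

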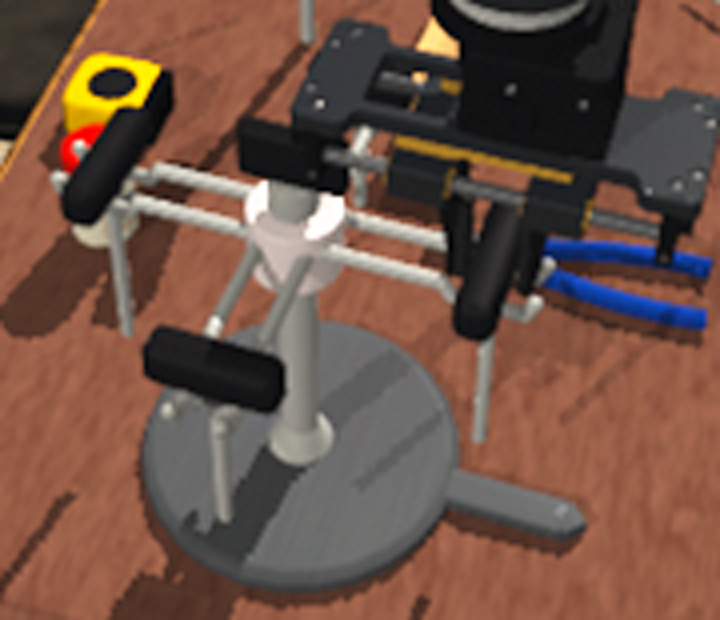

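The key is released and seated across the prongs, and the fork is still over the tab. I'll raise slowly, opening wider once above the steps.

```bash
python3 -m pendant '[[27,[-2,0,0],[0,0,0]],[30,[-4,0,0],[0,0,0]],[34,[-8,0,0],[0,0,0]],[38,[-14,0,0],[0,0,0]],[40,[-22,0,0],[0,0,0]],[40,[-35,0,0],[0,0,0]],[40,[-60,0,0],[0,0,0]],[40,[-100,0,0],[0,0,0]],[40,[-100,0,0],[0,0,0]],[40,[-100,0,0],[0,0,0]]]' 10
python3 - <<'E'
from h import *
go([.4715,.1775,.33],-2.8)
fork(np.array([.5785,.171]),"9.png")
for n in ["scene","side"]:
    c=cam(n); z=c["range_z"].ravel(); r,k=np.mgrid[0:384,0:512]; P=pt(c,r.ravel(),k.ravel())
    t=P[(z>0)&(abs(P[:,2]-.210)<.012)&(abs(P[:,0]-.4715)<.03)&(abs(P[:,1]-.176)<.06)&(P[:,2]>.203)]
    print(n,"handle",len(t),t.mean(0),np.percentile(t[:,2],97),cv2.minAreaRect((t[:,:2]*1000).astype(np.float32)))
    t=P[(z>0)&(P[:,2]<.17)&(P[:,2]>.03)&(abs(P[:,0]-.4715)<.02)&(abs(P[:,1]-.176)<.02)]
    lo=t[:,2]<np.median(t[:,2]); print("shaft",t[lo].mean(0),t[~lo].mean(0),t[:,2].min())
    if n=="side": save(c,"full_side.png")
E
```

```text
time_s: 20.82
tool_pos: [0.4733, 0.1781, 0.3185]
tool_rot: [28.4, 89.8, 25.6]
force: [-0.3, 0.4, -1.1]
grip_width: 0.0399
t 20.82 pos [0.4733 0.1781 0.3185] q7 [ 14.7   0.4 -38.1  94.9   0.3  84.6 -26.3] F [-0.3  0.4 -1.1] w 39.9
jaw now -2.8  shift [-11.5  -0.7  -1.7]  rot [-0.     0.003 -0.001]
scene fork 179 178.0 dir of mean 178.67341221490847 ((479.91094970703125, 181.36866760253906), (78.63199615478516, 71.87406158447266), 17.97947120666504)
   tab 169 178.12630049845382
side fork 250 176.25 dir of mean 176.437154609181 ((482.0608215332031, 174.162109375), (75.08058166503906, 75.04708099365234), 86.64494323730469)
   tab 299 176.96340380196935
scene handle 241 [0.46742412 0.16931988 0.21279954] 0.21627736129483063 ((469.0443115234375, 174.73023986816406), (89.20479583740234, 21.67936134338379), 88.34906768798828)
shaft [0.46883092 0.17494302 0.08664711] [0.46870728 0.17477871 0.13758673] 0.06052794676899198
side handle 403 [0.47088637 0.18274318 0.2145923 ] 0.21845302669392933 ((471.9172668457031, 176.7169952392578), (89.45829010009766, 22.33800506591797), 86.96821594238281)
shaft [0.47139001 0.17793877 0.08542965] [0.47147925 0.17785656 0.12782535] 0.0612430580250497
```

View pics/side9.png

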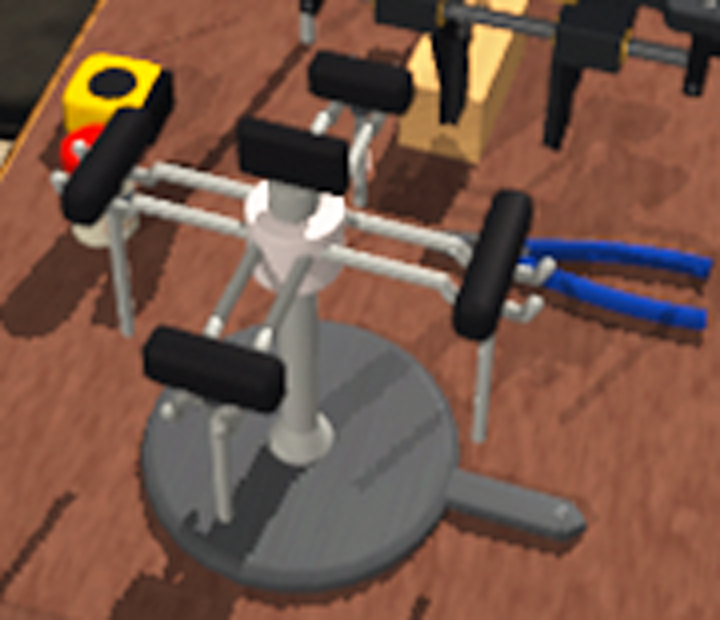

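View pics/scene9.png

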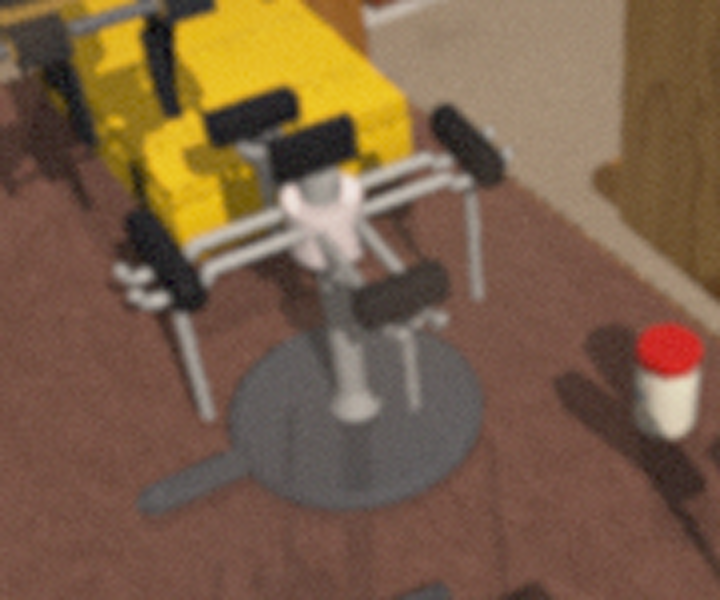

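The key hangs level with its top at 0.217. The shaft is vertical at (0.470, 0.176), and the fork matches the tab. The bystanders are untouched. I'll let the arm settle and hand in.

```bash
python3 -m pendant '[[40,[-10,0,0],[0,0,0]],[40,[-10,0,0],[0,0,0]],[40,[-10,0,0],[0,0,0]],[40,[-10,0,0],[0,0,0]]]'
python3 - <<'E'
from h import *
print(env.sign_off())
E
```

```text
time_s: 21.35
tool_pos: [0.472, 0.1773, 0.3252]
tool_rot: [-178.3, 89.8, 178.9]
force: [-0.6, 0.7, 1.3]
grip_width: 0.0398
the job is handed in; nothing more can be done
None
```

I turned the carousel about 169° clockwise by its wing knob until the empty fork stood over the pointer tab. Then I took the middle-sized T-key from the block, brought it in from outside the fork, lowered it and let go. The job was handed in at about 21 s.

**Fork position:** my last checks after letting go put the fork within 1° of the tab in both cameras. Scene read 178.0° for the fork against 178.1° for the tab, and side read 176.3° against 177.0°. The two cameras differ from each other by 1 to 2°, which fits their calibration error.

**Key:** the handle lies level across both prongs, with its top at about 0.217 m against the expected 0.216 m. It sits about 108 mm from the turning axis, and the shaft hangs vertically between the prongs.

**Forces:** the highest wrist reading I printed was about 19 N, while holding the knob. Lowering the key onto the prongs read about 8 N.

**Bystanders:** the pliers and the jar look unmoved in the pictures, and so does the tape measure where it shows. I didn't measure any of them again. No check failed.

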